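Find the end stop in the tack jig

TASK

Take the one long angle cleat out of the blue crate and lay it on the sloping face of the tack jig, flat and with its heel down against the ledge; set it down, do not drop it. Then slide it along the ledge into the spatter hood until you feel it come up against the end stop hidden inside, gently and without ramming it, and leave it there, let go. Leave the other offcuts in the crate and everything else on the bench where it is.

Things in the scene. Friction and masses are not known exactly. Their poses are not given: they have to be found in the camera images.
- cleat_leg (a point): middle of the upright leg of the long angle cleat in the crate (half-way along, through and up): pinch here, 8 mm wide along y. The cleat is a grey steel L 110 mm long (x), both legs 50 mm, 8 mm thick, about 0.6 kg, ends alike; the only angle that long. z is square to the flat leg's underside, which lies 25 mm below this point and down on the crate floor.
- cleat_heel (a point): middle of the cleat's heel, the long outer corner below the upright leg (4 mm to -y and 25 mm below the middle of the upright leg); same axes. From here the flat leg reaches 50 mm to +y, the upright leg 50 mm to +z and 8 mm to +y, and the length 55 mm either way along x.
- crate: open blue plastic crate, fixed, 300 (x) x 400 (y) x 75 mm high, walls and floor 4 mm. Origin under its centre, on the bench. Six offcuts lie spread on its floor.
- rest: the jig's fixed sloping steel face. Origin: the corner of face and ledge, in the plane of the hood's mouth. x runs along the ledge into the hood, y up the slope in the face, z square out of the face (30 degrees from vertical, leaning to the middle of the bench). Face: x -150 to +125, y 0 to 80 mm. Laid right, the cleat's axes agree with these, with its heel along the x axis.
- ledge_end (a point): near end of the ledge, on its top edge: x -143, y -6, z 10 mm in the rest's axes. The ledge is a bar at y -12 to 0, 10 mm high above the face, from here into the hood. Nothing stands over the face between here and the mouth. Bare steel on bare steel: a push of 2 to 4 N slides the cleat along it.
- hood_mouth (a point): centre of the mouth of the grey sheet-steel spatter hood (x 0, y 29, z 33 mm in the rest's axes). Hood: x 0 to 120, mouth open to -x, y -14 to +72, roof 66 to 69 mm over the face, screw heads to 72. Inside, out of sight, a rigid end stop stands square across the face, y 4 to 50, 40 mm high, its face somewhere 35 to 65 mm past the mouth, re-set for each job.
- jig: the jig's base plate, fixed to the bench, 300 (x) x 170 (y) x 12 mm; its bolts stand 22 mm high. Origin under its centre. The rest's origin lies at x 10, y -35, z 62 mm in its axes. Short square-tube legs carry the face.
- short_a: short angle offcut, 55 mm long, same 50 x 50 x 8 section, loose in the crate, grey steel; origin at the centre of its underside; leave it there
- short_b: second short angle offcut, 55 mm long, same section, loose in the crate, grey steel; origin at the centre of its underside; leave it there
- tube: square tube offcut 40 x 40 x 80 mm lying along its x, loose in the crate, grey steel; origin at the centre of its underside; leave it there
- flat: flat bar 110 x 40 x 10 mm, loose in the crate, grey steel; origin at the centre of its underside; leave it there
- channel: channel offcut 90 x 60 x 30 mm, open upward, loose in the crate, grey steel; origin at the centre of its underside; leave it there
- hammer: hammer, 300 mm, lying on the bench; leave it alone
- wrench: open-ended spanner, 200 mm, lying beside the jig; leave it alone
- spray: aerosol can, 65 mm across, 200 mm tall, standing beyond the crate; leave it alone

How it is judged:
On the way, in this order (a step that is already met when the one before it is completed fails the run):
1. the long cleat is lifted out of the crate in the gripper (height (world z) of cleat_leg above 0.12 m and contact force between the fingers and cleat above 0.5 N), for 0.1 s.
2. the cleat is set down flat on the sloping face, still in the gripper (contact force between the fingers and cleat above 0.5 N and z of cleat_leg in the frame of rest between 0.022 and 0.029 m and angle between the z axis of cleat_leg and the z axis of rest, either way round below 0.1 rad and angle between the x axis of cleat_leg and the x axis of rest, either way round below 0.2 rad and y of cleat_leg in the frame of rest between 0 and 0.035 m), for 0.1 s.
At the end, for the whole second after the job is handed in: The long cleat lies still and released on the jig's sloping face: flat (within 3 mm and 3 degrees), its heel within 2.5 mm of the ledge and square to it within 3 degrees, its leading end within 2.5 mm of the hidden end stop (x of cleat_leg in the frame of stop between -0.0575 and -0.052 m and y of cleat_leg in the frame of rest between 0.001 and 0.0065 m and z of cleat_leg in the frame of rest between 0.022 and 0.028 m and angle between the z axis of cleat_leg and the z axis of rest, either way round below 0.05 rad and angle between the x axis of cleat_leg and the x axis of rest, either way round below 0.05 rad and linear speed of cleat below 0.01 m/s); the robot touches nothing.
It fails at once if the cleat is rammed against the end stop (over 40 N) (contact force between cleat and stop above 40 N).
It fails at once if another offcut is taken out of the crate (height (world z) of any of short_a, short_b, tube, flat, channel above 0.09 m).
It fails at once if something else on the bench is shifted by more than 30 mm (distance of any of hammer, wrench, spray from where it was at the start of the episode above 0.03 m).
It also fails if it takes over 56 s, if anything falls off the work surface, if the arm or the gripper's body presses on something with over 40 N, if the wrist force passes 120 N, or if a joint passes its speed limit or range.

ROBOT

A 7-joint arm with a two-finger parallel gripper is mounted at the origin on the work surface. World frame = base frame: x ahead of the robot, y to its left, z up, the work surface at z = 0. Lengths are in m, angles in rad, forces in N, time in s.
With the tool pointing down it reaches from about 0.425 to 0.875 m from the base axis. Payload 4.7 kg.
Tool frame: the origin (TCP) lies midway between the tips of the shut fingers; the grasp point (between the pads) lies 19 mm behind it (ctrl.grip_point_offset is the distance from the TCP to the grasp point, in m); z points along the fingers, y is the line along which they close (so a half turn about z gives the same grasp; the last joint's range is limited). The gripper opens to 87 mm and grips with 3 to 60 N. Pads are 19 mm wide; open, the fingers measure 117 mm over their backs; the gripper's body (75 mm by 190 mm) begins 51 mm behind the grasp point.
Start: joints at [1.171, 0.321, -0.07, 1.45, 0.023, 1.371, -0.057], TCP at [0.261, -0.595, 0.199] pointing down, gripper open.
Joint ranges: [-2.86, 2.86], [-0.3, 2.09], [-1.38, 1.24], [0.06, 2.45], [-1.56, 4.7], [0.09, 2.05], [-2.69, 2.69]. Speed limits (rad/s): [2.57, 2.57, 3.14, 3.14, 3.14, 3.14, 3.14].

INTERFACE

Orientations are given as a rotation vector (axis times angle).
In Python, from bench import ctrl gives the robot as it stands. The module is installed in compiled form; this text tells all that it offers.
- The arm moves only by the shell command python3 -m handwheel 'ROWS' [OPENING] [FORCE]. ROWS is JSON, a list of rows, each an object of numbers: "x", "y", "z": the shift along the tool's x, y, z in m; "wx", "wy", "wz": the turn, a rotation vector about the tool's x, y, z in degrees. A call has 1 to 10 rows; each row is the pose to reach, as a shift and turn from the pose commanded when the call began, along the tool's axes at that moment; what a row does not reach only later rows make up. A row lasts 1/12 s, in which the tool goes at most 41.7 mm and 7.16 degrees, less where a joint would pass 70% of its speed; a pose out of reach is approached as far as the arm can. A call with a gripper value outside its range is refused whole. OPENING is the finger opening in m, from 0 to 0.087, set as the call begins (- or left out, the last holds). The fingers move at their own pace and stop on an object; FORCE is the grip in N (left out, the last holds). Time passes only in rows, so rows that repeat a pose let the fingers close. It gives the time, the measured TCP pose, the force, the opening and the grip force at its end, in the units of the state.
- ctrl.get_state(): the state, without advancing time (a new reading comes with each control period).
- ctrl.get_image(name): name is "scene" or "top"; returns a dict with "image" (400x640x3 uint8, red, green, blue), "K" (3x3 intrinsics, pixels), "world_to_cam" (4x4, takes a point from world to camera coordinates). Camera axes: x right, y down, z forward; pixel columns grow to the right and rows downward; lengths in m; the calibration is good to about 2 mm. A picture is of the moment at which its call begins. There is no depth.
- ctrl.close_job(): hands the job in; it is judged then, once.
The state is a dict: "time": time; "joint_positions": joint angles; "qd": joint speeds; "joint_torque": joint torques, N m; "position": TCP position; "tool_rot": TCP orientation; "ft_force": force on the tool from outside, world axes, zero at the start; "torque": the same for the moment, N m; "grip_width": opening from 0.0 (shut) to 1.0 (fully open); "grip_force": force on a finger pad.
Only numpy, scipy, OpenCV 4.12 (cv2) and the standard library are available. Lean on these libraries where they do the work, as an engineer would, in place of code of your own. Each camera call takes 0.05 s, during which the arm holds its last target. There are 200 camera calls.

## Working session

There is one attempt and no reset: what is moved stays moved. The work goes in short steps, Python scripts to look and compute and a shell command to move; the robot and the scene stay as the last step left them, time stands still between calls to the robot, and variables do not carry over. Pictures are saved under pics/ and viewed, at most 10 in all, crops included, and the job is handed in when it is done.

```bash
mkdir -p pics
python3 - <<'E'
from bench import ctrl
import cv2,numpy as np
for n in("scene","top"):
    d=ctrl.get_image(n); cv2.imwrite(f"pics/{n}0.png",d["image"][:,:,::-1]); np.savez(f"{n}0.npz",**d)
    print(n,d["K"].tolist(),np.round(d["world_to_cam"],4).tolist())
s=ctrl.get_state();print(s)
E
```

```text
scene [[399.5638116787634, 0.0, 316.3700303323605], [0.0, 399.5638116787634, 205.70586089483297], [0.0, 0.0, 1.0]] [[0.2083, 0.9779, -0.0176, -0.1988], [0.7866, -0.1782, -0.5912, -0.4302], [-0.5812, 0.1093, -0.8064, 1.4197], [0.0, 0.0, 0.0, 1.0]]
top [[461.59051799821765, 0.0, 317.32656682586264], [0.0, 461.59051799821765, 202.33286968879418], [0.0, 0.0, 1.0]] [[0.0023, -1.0, 0.0034, 0.0654], [-0.9815, -0.0029, -0.1916, 0.6376], [0.1916, -0.0029, -0.9815, 1.439], [0.0, 0.0, 0.0, 1.0]]
{'time': 0.1, 'joint_positions': array([ 1.17111078,  0.32175642, -0.07008716,  1.45155888,  0.02259195,
        1.37082759, -0.05686324]), 'qd': array([-0.00058768, -0.00151772,  0.00150219, -0.003409  ,  0.00133129,
        0.00102202, -0.00109463]), 'joint_torque': array([ 2.85660280e-04, -4.92569947e+01, -4.05474566e-01, -3.13397777e+01,
       -6.42262702e-02,  3.94820469e-02,  6.37591006e-05]), 'position': array([ 0.26108662, -0.59465816,  0.1983631 ]), 'tool_rot': array([-3.07290405e+00, -6.45095859e-01,  7.00862106e-04]), 'ft_force': array([0.08543793, 0.3220056 , 0.74091263]), 'torque': array([ 0.00941019, -0.01718524,  0.00306138]), 'grip_force': 0.0, 'grip_width': 0.998757899914737}
```

View pics/scene0.png

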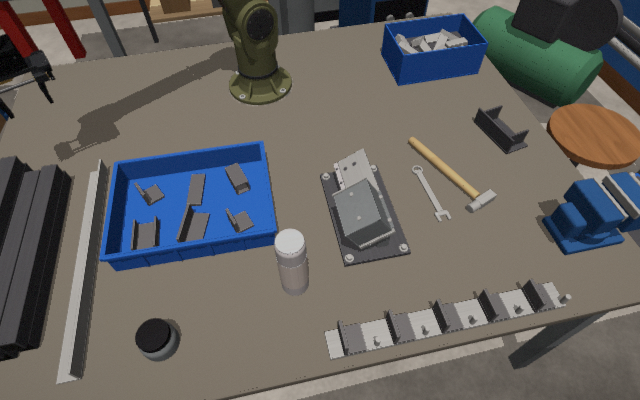

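View pics/top0.png

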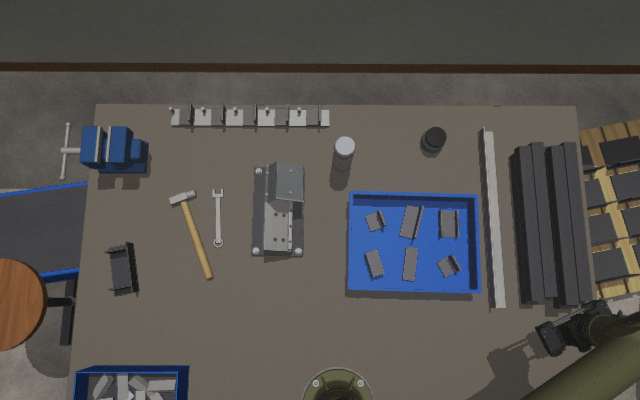

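The scene view shows the crate at (190,205) and the jig at (362,215). In the top view the crate is at (413,243), with the probable long cleat at (411,222). The jig is at (278,210), and its hood is at the far (+x) end, at (287,180). Next I'll enlarge both areas.

Run:
```python
import cv2,numpy as np
t=cv2.imread("pics/top0.png");s=cv2.imread("pics/scene0.png")
def c(im,x,y,w,h,k): return cv2.resize(im[y:y+h,x:x+w],None,fx=k,fy=k,interpolation=cv2.INTER_CUBIC)
# each 400x300
a=c(t,360,195,100,100,4)[:300]; b=c(t,240,155,80,110,5)
cc=c(s,165,165,100,75,4); d=c(s,315,140,100,125,4)
out=np.zeros((600,800,3),np.uint8)
out[:300,:400]=c(t,360,200,100,75,4); out[300:,:400]=cc
out[:600-0,400:]=0
out[:275,400:600]=cv2.resize(b,(200,275))
big=c(t,245,155,66,110,300/110.) 
out[:300,400:400+400]=c(t,240,160,133,100,3)[:300,:400] if False else cv2.resize(t[160:260,222:355],(400,300),interpolation=cv2.INTER_CUBIC)
out[300:,400:]=cv2.resize(s[145:265,290:450],(400,300),interpolation=cv2.INTER_CUBIC)
cv2.imwrite("pics/crop1.png",out)
```

```text
(no output)
```

View pics/crop1.png

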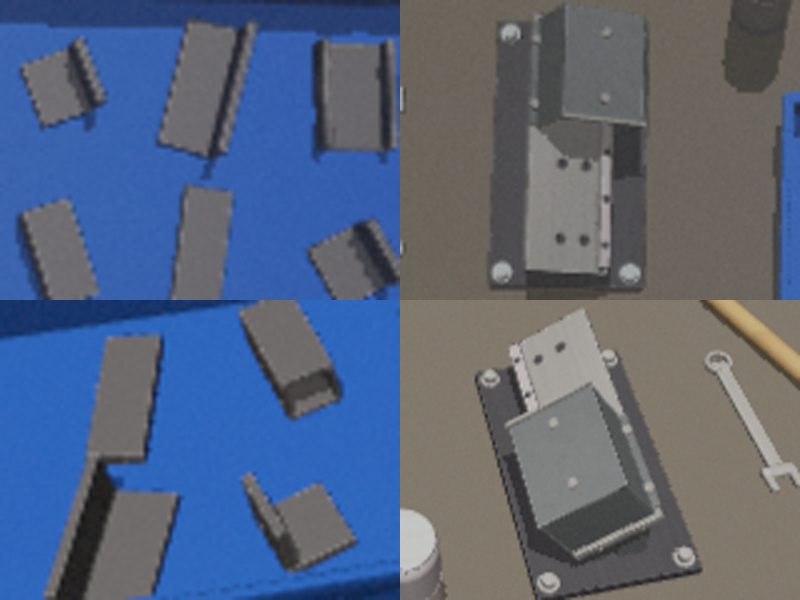

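The crops confirm it. The long cleat's upright leg is on its -y side, running from about (422,206) to (415,239) in the top view. The ledge is on the jig's -y side, with its near end at about (290,251) in the top view and (335,163) in the scene view. I'll take sharper crops of both.

Run:
```python
import cv2,numpy as np
t=cv2.imread("pics/top0.png");s=cv2.imread("pics/scene0.png")
def c(im,x,y,w,h,k):
    o=cv2.resize(im[y:y+h,x:x+w],None,fx=k,fy=k,interpolation=cv2.INTER_CUBIC)
    for i in range(0,w,10): o[:6,i*k:i*k+2]=(0,0,255)
    for i in range(0,h,10): o[i*k:i*k+2,:6]=(0,0,255)
    return o
out=np.hstack([c(t,245,160,65,100,6),c(s,315,140,40,60,10)]) # 390, 400
cv2.imwrite("pics/crop2.png",out)
out=np.hstack([c(t,395,200,40,48,10),c(s,170,170,40,48,10)]) 
cv2.imwrite("pics/crop3.png",out)
```

```text
(no output)
```

View pics/crop2.png

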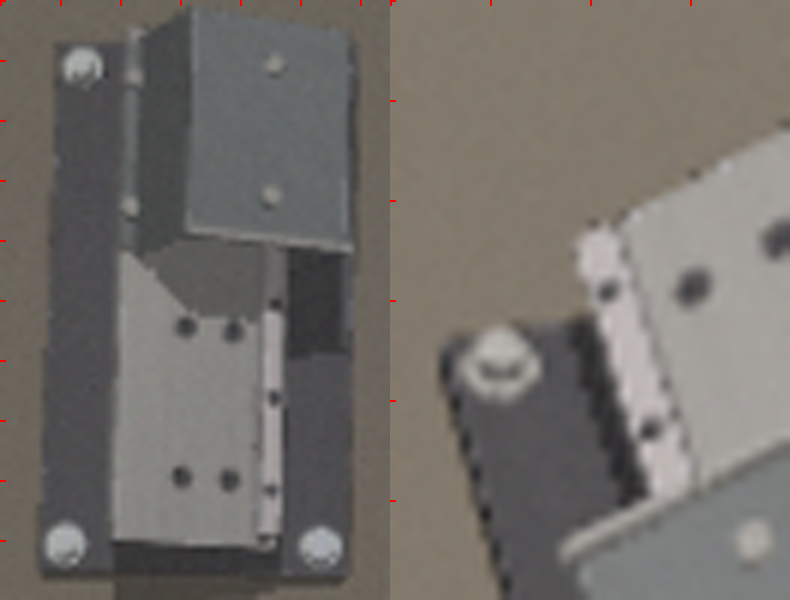

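View pics/crop3.png

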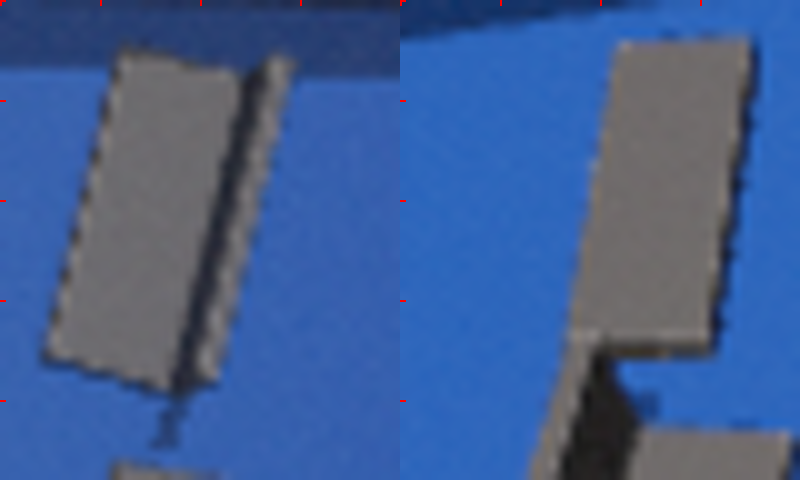

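The cleat's corners and the jig's plate corners are clear. In the top view the leg-top strip runs (422.9,206)→(415.5,237.5), and the plate corners are at (251.7,256.2), (303.3,256.2), (254.5,167.2) and (304.2,166.7). The ledge's near end is at (289.7,249.7) in the top view and (335.8,163.8) in the scene view. I'll turn these into poses.

```bash
cat > h.py <<'E'
import numpy as np
from scipy.spatial.transform import Rotation as R
C={n:np.load(f"{n}0.npz") for n in("top","scene")}
def ray(n,p):
    T=C[n]["world_to_cam"];d=np.linalg.inv(C[n]["K"])@[*p,1]
    return -T[:3,:3].T@T[:3,3],T[:3,:3].T@d
def plane(n,p,z):
    o,d=ray(n,p);return o+d*(z-o[2])/d[2]
def tri(pt,ps):
    (a,u),(b,v)=ray("top",pt),ray("scene",ps)
    k=np.linalg.lstsq(np.c_[u,-v],b-a,rcond=None)[0];p,q=a+k[0]*u,b+k[1]*v
    return (p+q)/2,np.linalg.norm(p-q)
def proj(n,p):
    T=C[n]["world_to_cam"];q=C[n]["K"]@(T[:3,:3]@p+T[:3,3]);return q[:2]/q[2]
E
python3 - <<'E'
from h import *
np.set_printoptions(precision=4,suppress=True)
f,n=plane("top",(422.9,206),.054),plane("top",(415.5,237.5),.054)
print("leg",f,n,(f+n)/2,np.linalg.norm(f-n),np.degrees(np.arctan2(*(f-n)[1::-1])))
f,n=plane("top",(407,205.2),.012),plane("top",(399.5,235.8),.012)
print("flatedge",f,n,np.linalg.norm(f-n),np.degrees(np.arctan2(*(f-n)[1::-1])))
P=np.array([plane("top",p,.012)[:2] for p in[(251.7,256.2),(303.3,256.2),(254.5,167.2),(304.2,166.7)]])
M=np.array([[-.15,.085],[-.15,-.085],[.15,.085],[.15,-.085]])
print(P)
c=P.mean(0);H=(M.T@(P-c));yaw=np.arctan2(H[0,1]-H[1,0],H[0,0]+H[1,1])
print("jig",c,np.degrees(yaw)); 
Rj=R.from_euler('z',yaw); print((P-c)@Rj.as_matrix()[:2,:2])
rest=np.r_[c,0]+Rj.apply([.01,-.035,.062]); Rr=Rj*R.from_euler('x',30,degrees=True)
le=rest+Rr.apply([-.143,-.006,.010])
print("rest",rest,"ledge_end pred",le,"tri",tri((289.7,249.7),(335.8,163.8)))
for nm,p in [("mouth ledge",[0,-.006,.01]),("ledge",[-.143,-.006,.01]),("roof",[0,.029,.069]),("face topcorner",[-.15,.08,0])]:
    w=rest+Rr.apply(p); print(nm,proj("top",w),proj("scene",w))
E
```

```text
leg [ 0.6277 -0.2777  0.054 ] [ 0.5243 -0.2495  0.054 ] [ 0.576  -0.2636  0.054 ] 0.10709105926515376 -15.24134686997905
flatedge [ 0.6381 -0.2343  0.012 ] [ 0.5348 -0.2058  0.012 ] 0.10717346696963213 -15.416551305279317
[[0.4662 0.282 ]
 [0.4666 0.1126]
 [0.7685 0.2813]
 [0.7708 0.1119]]
jig [0.618 0.197] 0.022941247525112497
[[-0.1518  0.0851]
 [-0.1514 -0.0843]
 [ 0.1505  0.0843]
 [ 0.1527 -0.0851]]
rest [0.628 0.162 0.062] ledge_end pred [0.485  0.1517 0.0677] tri (array([0.4833, 0.1555, 0.0643]), np.float64(0.0018302405283327561))
mouth ledge [291.1216 204.7334] [347.5162 204.4554]
ledge [290.5471 248.9984] [334.3203 163.6876]
roof [289.6966 200.5898] [349.1324 187.4722]
face topcorner [264.261  250.1802] [362.428  148.3802]
```

```bash
cat > go.py <<'E'
import sys
from h import *
from bench import ctrl
Rc=R.from_euler('z',-15.3,degrees=True)*R.from_euler('x',180,degrees=True)
rest=np.array([.627,.164,.062]);Rr=R.from_euler('x',30,degrees=True);Rt=Rr*R.from_euler('x',180,degrees=True)
def delta(p,Rg):
    s=ctrl.get_state();R0=R.from_rotvec(s["tool_rot"])
    print("t",round(s["time"],2),"shift",np.round(R0.inv().apply(p-s["position"]),4),"turn",np.round((R0.inv()*Rg).as_rotvec(degrees=True),2))
def inrest(): # TCP in rest axes, force in rest axes
    s=ctrl.get_state();print("t",round(s["time"],2),"tcp_rest mm",np.round(Rr.inv().apply(s["position"]-rest)*1e3,1),"F_rest",np.round(Rr.inv().apply(s["ft_force"]),1),"w",round(s["grip_width"]*.087,4),"gf",s["grip_force"])
E
python3 -c "
from go import *
delta([.574,-.264,.15],Rc)"
```

```text
t 0.1 shift [ 0.4195 -0.1768  0.0486] turn [-0.1   0.04 39.01]
```

```bash
python3 -m handwheel '[{"x":0.42,"y":-0.177,"z":0.02,"wz":39},{"x":0.42,"y":-0.177,"z":0.02,"wz":39},{"x":0.42,"y":-0.177,"z":0.02,"wz":39},{"x":0.42,"y":-0.177,"z":0.02,"wz":39},{"x":0.42,"y":-0.177,"z":0.02,"wz":39},{"x":0.42,"y":-0.177,"z":0.02,"wz":39},{"x":0.42,"y":-0.177,"z":0.02,"wz":39},{"x":0.42,"y":-0.177,"z":0.048,"wz":39},{"x":0.42,"y":-0.177,"z":0.048,"wz":39},{"x":0.42,"y":-0.177,"z":0.048,"wz":39}]' 0.04 30
python3 -c "
from go import *
delta([.574,-.264,.018],Rc)"
```

```text
t 0.1 shift [ 0.4195 -0.1766  0.1806] turn [-0.1   0.04 39.01]invalid input at $[0]: expected keys x, y, z, wx, wy, wz
```

```bash
python3 -m handwheel '[{"x":0.42,"y":-0.177,"z":0.02,"wx":0,"wy":0,"wz":39},{"x":0.42,"y":-0.177,"z":0.02,"wx":0,"wy":0,"wz":39},{"x":0.42,"y":-0.177,"z":0.02,"wx":0,"wy":0,"wz":39},{"x":0.42,"y":-0.177,"z":0.02,"wx":0,"wy":0,"wz":39},{"x":0.42,"y":-0.177,"z":0.02,"wx":0,"wy":0,"wz":39},{"x":0.42,"y":-0.177,"z":0.02,"wx":0,"wy":0,"wz":39},{"x":0.42,"y":-0.177,"z":0.02,"wx":0,"wy":0,"wz":39},{"x":0.42,"y":-0.177,"z":0.02,"wx":0,"wy":0,"wz":39},{"x":0.42,"y":-0.177,"z":0.048,"wx":0,"wy":0,"wz":39},{"x":0.42,"y":-0.177,"z":0.048,"wx":0,"wy":0,"wz":39}]' 0.04 30
python3 -c "
from go import *
delta([.574,-.264,.018],Rc)"
```

```text
time: 0.93
position: [0.5411, -0.2996, 0.1645]
tool_rot: [3.113, -0.418, 0.001]
ft_force: [0.5, -0.5, -0.0]
grip_width: 0.469
grip_force: 0.0
t 0.93 shift [ 0.0222 -0.043   0.1465] turn [ 0.02 -0.06  0.01]
```

```bash
python3 -m handwheel '[{"x":0,"y":0,"z":0,"wx":0,"wy":0,"wz":0},{"x":0,"y":0,"z":0,"wx":0,"wy":0,"wz":0}]'
python3 -c "
from go import *
delta([.574,-.264,.018],Rc)"
```

```text
time: 1.1
position: [0.5412, -0.297, 0.1629]
tool_rot: [-3.113, 0.407, 0.003]
ft_force: [-0.1, -1.3, 0.4]
grip_width: 0.46
grip_force: 0.0
t 1.1 shift [ 0.0235 -0.04    0.1449] turn [-0.11  0.13  0.4 ]
```

Horizontal move first, then the descent. I'll close only after a check.

```bash
python3 -m handwheel '[{"x":0.023,"y":-0.04,"z":0.02,"wx":0,"wy":0,"wz":0},{"x":0.023,"y":-0.04,"z":0.02,"wx":0,"wy":0,"wz":0},{"x":0.023,"y":-0.04,"z":0.06,"wx":0,"wy":0,"wz":0},{"x":0.023,"y":-0.04,"z":0.06,"wx":0,"wy":0,"wz":0},{"x":0.023,"y":-0.04,"z":0.06,"wx":0,"wy":0,"wz":0}]'
python3 - <<'E'
from go import *
import cv2
delta([.574,-.264,.018],Rc)
a=ctrl.get_image("top")["image"][:,:,::-1];b=ctrl.get_image("scene")["image"][:,:,::-1]
f=lambda m,x,y:cv2.resize(m[y:y+60,x:x+50],(400,480),interpolation=cv2.INTER_CUBIC)
cv2.imwrite("pics/g1.png",np.hstack([f(a,385,195),f(b,165,165)]))
E
```

```text
time: 1.52
position: [0.5697, -0.2698, 0.1025]
tool_rot: [-3.113, 0.421, 0.009]
ft_force: [0.3, -0.4, 0.7]
grip_width: 0.457
grip_force: 0.0
t 1.52 shift [ 0.0031 -0.0068  0.0845] turn [ 0.02  0.31 -0.11]
```

View pics/g1.png

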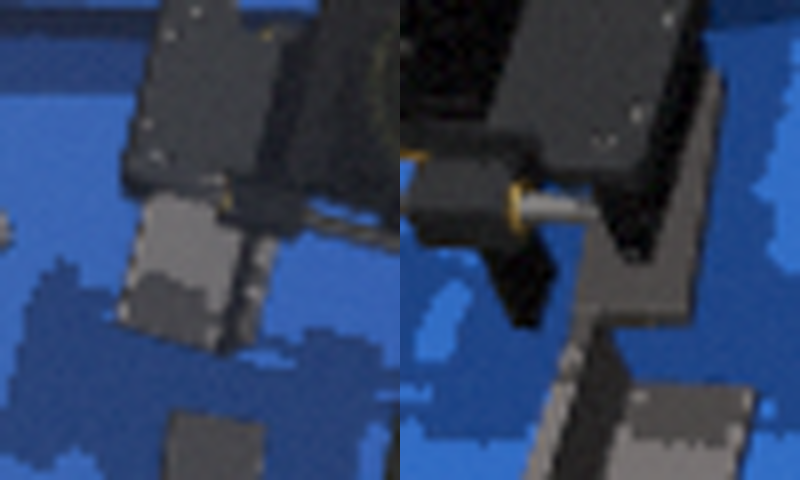

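The gripper straddles the upright leg, with the fingers either side of the strip near (625,250) in the scene panel. Descending.

```bash
python3 -m handwheel '[{"x":0.003,"y":-0.006,"z":0.02,"wx":0,"wy":0,"wz":0},{"x":0.003,"y":-0.006,"z":0.05,"wx":0,"wy":0,"wz":0},{"x":0.003,"y":-0.006,"z":0.07,"wx":0,"wy":0,"wz":0},{"x":0.003,"y":-0.006,"z":0.076,"wx":0,"wy":0,"wz":0},{"x":0.003,"y":-0.006,"z":0.08,"wx":0,"wy":0,"wz":0},{"x":0.003,"y":-0.006,"z":0.08,"wx":0,"wy":0,"wz":0},{"x":0.003,"y":-0.006,"z":0.08,"wx":0,"wy":0,"wz":0}]'
python3 -c "
from go import *
delta([.574,-.264,.018],Rc)"
```

```text
time: 2.2
position: [0.5783, -0.2647, 0.0265]
tool_rot: [3.112, -0.419, 0.005]
ft_force: [-0.3, -0.5, 0.0]
grip_width: 0.456
grip_force: 0.0
t 2.2 shift [-0.0044  0.0005  0.0085] turn [ 0.04 -0.18 -0.03]
```

```bash
python3 -m handwheel '[{"x":-0.003,"y":0,"z":0.004,"wx":0,"wy":0,"wz":0},{"x":-0.003,"y":0,"z":0.008,"wx":0,"wy":0,"wz":0},{"x":-0.003,"y":0,"z":0.008,"wx":0,"wy":0,"wz":0},{"x":-0.003,"y":0,"z":0.008,"wx":0,"wy":0,"wz":0}]'
python3 -m handwheel '[{"x":0,"y":0,"z":0,"wx":0,"wy":0,"wz":0},{"x":0,"y":0,"z":0,"wx":0,"wy":0,"wz":0},{"x":0,"y":0,"z":0,"wx":0,"wy":0,"wz":0},{"x":0,"y":0,"z":0,"wx":0,"wy":0,"wz":0},{"x":0,"y":0,"z":0,"wx":0,"wy":0,"wz":0},{"x":0,"y":0,"z":0,"wx":0,"wy":0,"wz":0}]' 0 50
```

```text
time: 2.53
position: [0.574, -0.2629, 0.0164]
tool_rot: [3.114, -0.418, -0.0]
ft_force: [0.7, -0.0, 0.6]
grip_width: 0.461
grip_force: 0.0
time: 3.03
position: [0.5739, -0.2637, 0.0165]
tool_rot: [3.112, -0.418, 0.0]
ft_force: [-0.4, -3.7, 0.0]
grip_width: 0.09
grip_force: 3.2
```

```bash
python3 -m handwheel '[{"x":0,"y":0,"z":0,"wx":0,"wy":0,"wz":0},{"x":0,"y":0,"z":0,"wx":0,"wy":0,"wz":0},{"x":0,"y":0,"z":-0.01,"wx":0,"wy":0,"wz":0},{"x":0,"y":0,"z":-0.03,"wx":0,"wy":0,"wz":0},{"x":0,"y":0,"z":-0.06,"wx":0,"wy":0,"wz":0},{"x":0,"y":0,"z":-0.09,"wx":0,"wy":0,"wz":0},{"x":0,"y":0,"z":-0.12,"wx":0,"wy":0,"wz":0},{"x":0,"y":0,"z":-0.15,"wx":0,"wy":0,"wz":0},{"x":0,"y":0,"z":-0.18,"wx":0,"wy":0,"wz":0},{"x":0,"y":0,"z":-0.20,"wx":0,"wy":0,"wz":0}]'
python3 -m handwheel '[{"x":0,"y":0,"z":0,"wx":0,"wy":0,"wz":0},{"x":0,"y":0,"z":0,"wx":0,"wy":0,"wz":0},{"x":0,"y":0,"z":0,"wx":0,"wy":0,"wz":0}]'
python3 -c "
from go import *
# above rest: leg centre at rest (-80,4+10,25+70); TCP = leg centre + 12.5mm along tool z
p=rest+Rr.apply([-.080,.014,.095-.0125]);delta(p,Rt)"
```

```text
time: 3.87
position: [0.5742, -0.262, 0.2188]
tool_rot: [-3.113, 0.416, -0.001]
ft_force: [2.8, -0.4, -6.6]
grip_width: 0.089
grip_force: 50.0
time: 4.12
position: [0.5725, -0.2619, 0.2135]
tool_rot: [-3.112, 0.417, 0.007]
ft_force: [0.1, 0.6, -7.3]
grip_width: 0.09
grip_force: 50.0
t 4.12 shift [-0.1287 -0.376   0.074 ] turn [ 29.74  -3.73 -14.98]
```

```bash
python3 -m handwheel '[{"x":-0.005,"y":-0.015,"z":0,"wx":0,"wy":0,"wz":0},{"x":-0.017,"y":-0.05,"z":0,"wx":3,"wy":0,"wz":-2},{"x":-0.03,"y":-0.088,"z":0,"wx":7,"wy":-1,"wz":-4},{"x":-0.043,"y":-0.126,"z":0,"wx":11,"wy":-1.5,"wz":-6},{"x":-0.056,"y":-0.164,"z":0,"wx":15,"wy":-2,"wz":-8},{"x":-0.07,"y":-0.202,"z":0,"wx":19,"wy":-2.5,"wz":-10},{"x":-0.083,"y":-0.24,"z":0,"wx":23,"wy":-3,"wz":-12},{"x":-0.096,"y":-0.278,"z":0,"wx":26,"wy":-3.5,"wz":-14},{"x":-0.108,"y":-0.316,"z":0.01,"wx":28,"wy":-3.7,"wz":-15},{"x":-0.118,"y":-0.345,"z":0.02,"wx":29.7,"wy":-3.7,"wz":-15}]'
python3 -m handwheel '[{"x":0,"y":0,"z":0,"wx":0,"wy":0,"wz":0},{"x":0,"y":0,"z":0,"wx":0,"wy":0,"wz":0},{"x":0,"y":0,"z":0,"wx":0,"wy":0,"wz":0}]'
python3 -c "
from go import *
inrest();p=rest+Rr.apply([-.080,.014,.065-.0125]);delta(p,Rt)"
```

```text
time: 4.95
position: [0.5495, 0.104, 0.1941]
tool_rot: [-2.619, -0.004, -0.002]
ft_force: [-0.1, 1.4, -7.6]
grip_width: 0.088
grip_force: 50.0
time: 5.2
position: [0.55, 0.1005, 0.1942]
tool_rot: [-2.623, -0.001, -0.003]
ft_force: [1.1, -0.7, -5.8]
grip_width: 0.089
grip_force: 50.0
t 5.2 tcp_rest mm [-77.   11.1 146.3] F_rest [ 1.1 -3.5 -4.7] w 0.0077 gf 50.02008855342865
t 5.2 shift [-0.0032 -0.0034  0.0938] turn [ 0.27 -0.1   0.06]
```

```bash
python3 -m handwheel '[{"x":-0.003,"y":-0.003,"z":0.02,"wx":0.3,"wy":0,"wz":0},{"x":-0.003,"y":-0.003,"z":0.05,"wx":0.3,"wy":0,"wz":0},{"x":-0.003,"y":-0.003,"z":0.08,"wx":0.3,"wy":0,"wz":0},{"x":-0.003,"y":-0.003,"z":0.1,"wx":0.3,"wy":0,"wz":0},{"x":-0.003,"y":-0.003,"z":0.115,"wx":0.3,"wy":0,"wz":0},{"x":-0.003,"y":-0.003,"z":0.12,"wx":0.3,"wy":0,"wz":0},{"x":-0.003,"y":-0.003,"z":0.12,"wx":0.3,"wy":0,"wz":0},{"x":-0.003,"y":-0.003,"z":0.12,"wx":0.3,"wy":0,"wz":0}]'
python3 - <<'E'
from go import *
import cv2
inrest()
a=ctrl.get_image("top")["image"][:,:,::-1];b=ctrl.get_image("scene")["image"][:,:,::-1]
f=lambda m,x,y:cv2.resize(m[y:y+75,x:x+50],(400,600),interpolation=cv2.INTER_CUBIC)
cv2.imwrite("pics/p1.png",np.hstack([f(a,260,190),f(b,320,125)]))
E
```

```text
time: 5.87
position: [0.5496, 0.1621, 0.094]
tool_rot: [-2.616, 0.001, -0.008]
ft_force: [0.1, -0.8, -6.6]
grip_width: 0.086
grip_force: 50.0
t 5.87 tcp_rest mm [-77.4  14.4  28.7] F_rest [ 0.1 -4.  -5.3] w 0.0075 gf 50.0190532207489
```

View pics/p1.png

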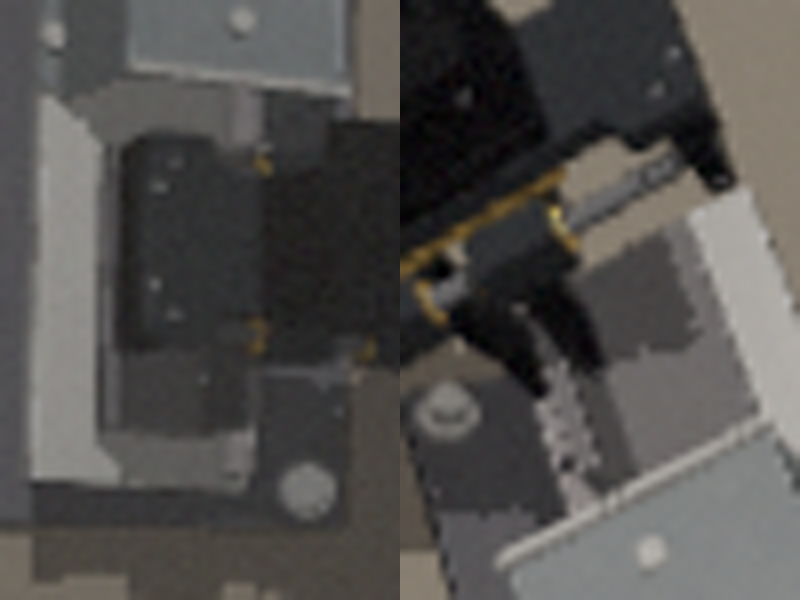

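The cleat hovers over the face with its edges parallel to it, clear of the hood (mouth edge at y≈75 in the top panel). I'll lower it gently and watch the force.

```bash
python3 -m handwheel '[{"x":0,"y":0,"z":0.004,"wx":0,"wy":0,"wz":0},{"x":0,"y":0,"z":0.008,"wx":0,"wy":0,"wz":0},{"x":0,"y":0,"z":0.011,"wx":0,"wy":0,"wz":0},{"x":0,"y":0,"z":0.011,"wx":0,"wy":0,"wz":0},{"x":0,"y":0,"z":0.011,"wx":0,"wy":0,"wz":0}]'
python3 -c "
from go import *
inrest()"
python3 -m handwheel '[{"x":0,"y":0,"z":0.001,"wx":0,"wy":0,"wz":0},{"x":0,"y":0,"z":0.002,"wx":0,"wy":0,"wz":0},{"x":0,"y":0,"z":0.002,"wx":0,"wy":0,"wz":0}]'
python3 -c "
from go import *
inrest()"
```

```text
time: 6.38
position: [0.5485, 0.1691, 0.084]
tool_rot: [-2.616, -0.002, -0.006]
ft_force: [0.5, 0.7, -6.8]
grip_width: 0.086
grip_force: 50.0
t 6.38 tcp_rest mm [-78.5  15.4  16.5] F_rest [ 0.5 -2.8 -6.2] w 0.0075 gf 50.019328594207764
time: 6.63
position: [0.5488, 0.17, 0.0824]
tool_rot: [-2.616, -0.001, -0.006]
ft_force: [-0.4, 0.7, -7.3]
grip_width: 0.086
grip_force: 50.0
t 6.63 tcp_rest mm [-78.2  15.4  14.7] F_rest [-0.4 -3.  -6.6] w 0.0075 gf 50.01944839954376
```

```bash
python3 -m handwheel '[{"x":0,"y":0.003,"z":0,"wx":0,"wy":0,"wz":0},{"x":0,"y":0.007,"z":0,"wx":0,"wy":0,"wz":0},{"x":0,"y":0.007,"z":0.001,"wx":0,"wy":0,"wz":0},{"x":0,"y":0.007,"z":0.002,"wx":0,"wy":0,"wz":0},{"x":0,"y":0.007,"z":0.002,"wx":0,"wy":0,"wz":0}]'
python3 -c "
from go import *
inrest()"
python3 -m handwheel '[{"x":0,"y":0,"z":0.001,"wx":0,"wy":0,"wz":0},{"x":0,"y":0,"z":0.002,"wx":0,"wy":0,"wz":0},{"x":0,"y":0,"z":0.002,"wx":0,"wy":0,"wz":0}]'
python3 -c "
from go import *
inrest()"
```

```text
time: 7.05
position: [0.5493, 0.164, 0.0774]
tool_rot: [-2.616, -0.0, -0.007]
ft_force: [-0.9, -2.7, -5.3]
grip_width: 0.085
grip_force: 50.0
t 7.05 tcp_rest mm [-77.7   7.7  13.3] F_rest [-0.9 -5.  -3.2] w 0.0074 gf 50.00245213508606
time: 7.3
position: [0.5497, 0.1641, 0.0773]
tool_rot: [-2.617, -0.001, -0.008]
ft_force: [-5.2, -9.2, 6.4]
grip_width: 0.088
grip_force: 50.0
t 7.3 tcp_rest mm [-77.3   7.7  13.2] F_rest [-5.2 -4.8 10.1] w 0.0076 gf 50.00815987586975
```

Touchdown, about 16 N on the face. Now down the slope to the ledge.

```bash
python3 -m handwheel '[{"x":0,"y":0.001,"z":-0.001,"wx":0,"wy":0,"wz":0},{"x":0,"y":0.002,"z":-0.001,"wx":0,"wy":0,"wz":0},{"x":0,"y":0.002,"z":-0.001,"wx":0,"wy":0,"wz":0}]'
python3 -c "
from go import *
inrest()"
python3 -m handwheel '[{"x":0,"y":0.001,"z":0,"wx":0,"wy":0,"wz":0},{"x":0,"y":0.002,"z":0,"wx":0,"wy":0,"wz":0},{"x":0,"y":0.002,"z":0,"wx":0,"wy":0,"wz":0}]'
python3 -c "
from go import *
inrest()"
```

```text
time: 7.55
position: [0.5499, 0.1638, 0.0772]
tool_rot: [-2.614, -0.001, -0.009]
ft_force: [-3.8, -4.6, 6.6]
grip_width: 0.087
grip_force: 50.0
t 7.55 tcp_rest mm [-77.1   7.4  13.2] F_rest [-3.8 -0.7  8.1] w 0.0076 gf 50.00830113887787
time: 7.8
position: [0.5506, 0.1624, 0.0764]
tool_rot: [-2.614, -0.001, -0.011]
ft_force: [-1.2, -2.5, 5.5]
grip_width: 0.088
grip_force: 50.0
t 7.8 tcp_rest mm [-76.4   5.8  13.2] F_rest [-1.2  0.5  6. ] w 0.0076 gf 50.00421166419983
```

```bash
python3 -m handwheel '[{"x":0,"y":0.001,"z":0,"wx":0,"wy":0,"wz":0},{"x":0,"y":0.0015,"z":0,"wx":0,"wy":0,"wz":0},{"x":0,"y":0.0015,"z":0,"wx":0,"wy":0,"wz":0}]'
python3 -c "
from go import *
inrest()"
python3 -m handwheel '[{"x":0,"y":0.001,"z":0,"wx":0,"wy":0,"wz":0},{"x":0,"y":0.0015,"z":0,"wx":0,"wy":0,"wz":0},{"x":0,"y":0.0015,"z":0,"wx":0,"wy":0,"wz":0}]'
python3 -c "
from go import *
inrest()"
```

```text
time: 8.05
position: [0.5509, 0.1612, 0.0756]
tool_rot: [-2.614, -0.001, -0.011]
ft_force: [-1.1, -3.1, 5.5]
grip_width: 0.086
grip_force: 50.0
t 8.05 tcp_rest mm [-76.1   4.4  13.2] F_rest [-1.1  0.1  6.3] w 0.0075 gf 50.002461075782776
time: 8.3
position: [0.5509, 0.16, 0.0749]
tool_rot: [-2.614, -0.001, -0.012]
ft_force: [-1.2, -3.9, 5.5]
grip_width: 0.084
grip_force: 50.0
t 8.3 tcp_rest mm [-76.1   3.   13.2] F_rest [-1.2 -0.6  6.8] w 0.0073 gf 50.00291168689728
```

```bash
python3 -m handwheel '[{"x":0,"y":0.001,"z":0,"wx":0,"wy":0,"wz":0},{"x":0,"y":0.0015,"z":0,"wx":0,"wy":0,"wz":0},{"x":0,"y":0.0015,"z":0,"wx":0,"wy":0,"wz":0}]'
python3 -c "
from go import *
inrest()"
python3 -m handwheel '[{"x":0,"y":0.001,"z":0,"wx":0,"wy":0,"wz":0},{"x":0,"y":0.001,"z":0,"wx":0,"wy":0,"wz":0}]'
python3 -c "
from go import *
inrest()"
```

```text
time: 8.55
position: [0.551, 0.1597, 0.0748]
tool_rot: [-2.612, -0.001, -0.011]
ft_force: [-0.1, -1.2, 6.5]
grip_width: 0.088
grip_force: 50.0
t 8.55 tcp_rest mm [-76.    2.7  13.2] F_rest [-0.1  2.2  6.2] w 0.0077 gf 50.01173257827759
time: 8.72
position: [0.551, 0.1595, 0.0747]
tool_rot: [-2.612, -0.002, -0.011]
ft_force: [0.1, -1.2, 8.3]
grip_width: 0.09
grip_force: 50.0
t 8.72 tcp_rest mm [-76.    2.4  13.2] F_rest [0.1 3.1 7.8] w 0.0078 gf 50.03415048122406
```

The force rises and motion stops: the heel is on the ledge (y offset from my rest estimate about 1.5 mm). Release and retract.

```bash
python3 -m handwheel '[{"x":0,"y":-0.001,"z":-0.001,"wx":0,"wy":0,"wz":0},{"x":0,"y":-0.001,"z":-0.001,"wx":0,"wy":0,"wz":0}]' - 10
python3 -m handwheel '[{"x":0,"y":0,"z":0,"wx":0,"wy":0,"wz":0},{"x":0,"y":0,"z":0,"wx":0,"wy":0,"wz":0},{"x":0,"y":0,"z":0,"wx":0,"wy":0,"wz":0},{"x":0,"y":0,"z":0,"wx":0,"wy":0,"wz":0},{"x":0,"y":0,"z":-0.015,"wx":0,"wy":0,"wz":0},{"x":0,"y":0,"z":-0.04,"wx":0,"wy":0,"wz":0},{"x":0,"y":0,"z":-0.065,"wx":0,"wy":0,"wz":0},{"x":-0.03,"y":0,"z":-0.065,"wx":0,"wy":0,"wz":0},{"x":-0.07,"y":0,"z":-0.065,"wx":0,"wy":0,"wz":0},{"x":-0.08,"y":0,"z":-0.065,"wx":0,"wy":0,"wz":0}]' 0.03 10
python3 -m handwheel '[{"x":0,"y":0,"z":0,"wx":0,"wy":0,"wz":0},{"x":0,"y":0,"z":0,"wx":0,"wy":0,"wz":0},{"x":0,"y":0,"z":0,"wx":0,"wy":0,"wz":0}]' 0 10
python3 - <<'E'
from go import *
import cv2
inrest()
p=rest+Rr.apply([-.155,.008,.014]);delta(p,Rt)
a=ctrl.get_image("top")["image"][:,:,::-1];b=ctrl.get_image("scene")["image"][:,:,::-1]
f=lambda m,x,y:cv2.resize(m[y:y+75,x:x+50],(400,600),interpolation=cv2.INTER_CUBIC)
cv2.imwrite("pics/p2.png",np.hstack([f(a,260,190),f(b,320,140)]))
E
```

```text
time: 8.88
position: [0.5505, 0.1594, 0.0746]
tool_rot: [-2.613, -0.002, -0.011]
ft_force: [2.4, 3.2, 2.6]
grip_width: 0.093
grip_force: 10.0
time: 9.72
position: [0.4628, 0.1246, 0.1272]
tool_rot: [-2.617, -0.001, 0.002]
ft_force: [0.2, -0.3, -0.2]
grip_width: 0.342
grip_force: 0.0
time: 9.97
position: [0.4698, 0.1247, 0.1291]
tool_rot: [-2.616, -0.001, -0.009]
ft_force: [0.4, -0.2, -0.3]
grip_width: 0.2
grip_force: 0.0
t 9.97 tcp_rest mm [-157.2   -0.5   77.8] F_rest [ 0.4 -0.3 -0.2] w 0.0174 gf 0.0
t 9.97 shift [ 0.0019 -0.0083  0.0638] turn [-0.13 -0.34  0.14]
```

View pics/p2.png

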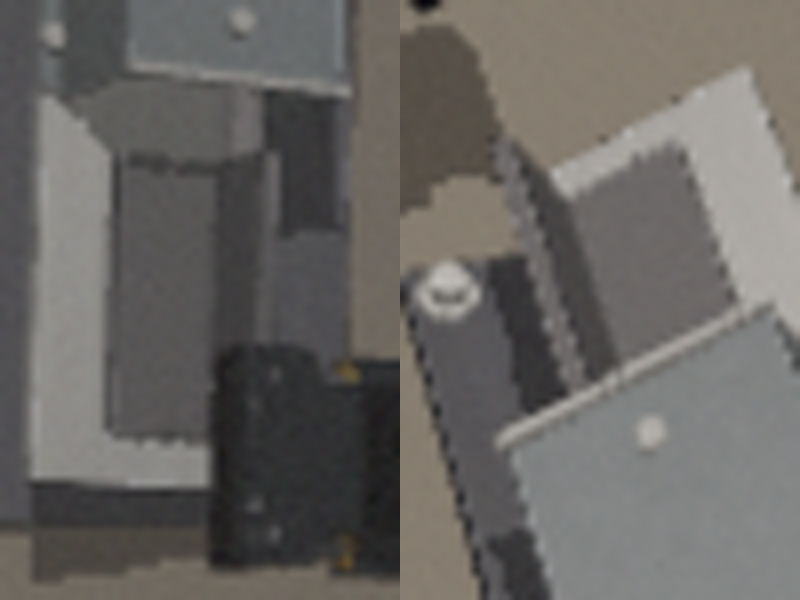

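The cleat lies flat and parallel along the ledge. Its trailing end is at (~150,435) in the top panel, or x ≈ -132 mm in rest axes. I'll lower the shut fingers behind it.

```bash
python3 -m handwheel '[{"x":0,"y":-0.008,"z":0,"wx":0,"wy":0,"wz":0},{"x":0,"y":-0.008,"z":0.02,"wx":0,"wy":0,"wz":0},{"x":0,"y":-0.008,"z":0.045,"wx":0,"wy":0,"wz":0},{"x":0,"y":-0.008,"z":0.058,"wx":0,"wy":0,"wz":0},{"x":0,"y":-0.008,"z":0.063,"wx":0,"wy":0,"wz":0},{"x":0,"y":-0.008,"z":0.063,"wx":0,"wy":0,"wz":0},{"x":0,"y":-0.008,"z":0.063,"wx":0,"wy":0,"wz":0}]'
python3 -c "
from go import *
inrest()"
python3 -m handwheel '[{"x":0.003,"y":0,"z":0,"wx":0,"wy":0,"wz":0},{"x":0.006,"y":0,"z":0,"wx":0,"wy":0,"wz":0},{"x":0.009,"y":0,"z":0,"wx":0,"wy":0,"wz":0},{"x":0.012,"y":0,"z":0,"wx":0,"wy":0,"wz":0},{"x":0.015,"y":0,"z":0,"wx":0,"wy":0,"wz":0},{"x":0.018,"y":0,"z":0,"wx":0,"wy":0,"wz":0},{"x":0.02,"y":0,"z":0,"wx":0,"wy":0,"wz":0},{"x":0.02,"y":0,"z":0,"wx":0,"wy":0,"wz":0}]'
python3 -c "
from go import *
inrest()"
```

```text
time: 10.65
position: [0.4694, 0.1636, 0.0789]
tool_rot: [-2.615, -0.002, -0.007]
ft_force: [-0.3, -0.1, -0.2]
grip_width: 0.01
grip_force: 0.0
t 10.65 tcp_rest mm [-157.6    8.1   14.8] F_rest [-0.3 -0.1 -0.1] w 0.0009 gf 0.0
time: 11.32
position: [0.4884, 0.1634, 0.0782]
tool_rot: [-2.615, -0.002, -0.005]
ft_force: [-2.4, -0.4, 0.9]
grip_width: 0.008
grip_force: 1.2
t 11.32 tcp_rest mm [-138.6    7.6   14.3] F_rest [-2.4  0.1  0.9] w 0.0007 gf 1.2412761524319649
```

```bash
python3 -m handwheel '[{"x":0.002,"y":0,"z":0,"wx":0,"wy":0,"wz":0},{"x":0.005,"y":0,"z":0,"wx":0,"wy":0,"wz":0},{"x":0.008,"y":0,"z":0,"wx":0,"wy":0,"wz":0},{"x":0.011,"y":0,"z":0,"wx":0,"wy":0,"wz":0},{"x":0.014,"y":0,"z":0,"wx":0,"wy":0,"wz":0},{"x":0.017,"y":0,"z":0,"wx":0,"wy":0,"wz":0},{"x":0.02,"y":0,"z":0,"wx":0,"wy":0,"wz":0},{"x":0.023,"y":0,"z":0,"wx":0,"wy":0,"wz":0},{"x":0.025,"y":0,"z":0,"wx":0,"wy":0,"wz":0},{"x":0.026,"y":0,"z":0,"wx":0,"wy":0,"wz":0}]'
python3 -m handwheel '[{"x":0.002,"y":0,"z":0,"wx":0,"wy":0,"wz":0},{"x":0.004,"y":0,"z":0,"wx":0,"wy":0,"wz":0},{"x":0.006,"y":0,"z":0,"wx":0,"wy":0,"wz":0},{"x":0.008,"y":0,"z":0,"wx":0,"wy":0,"wz":0},{"x":0.01,"y":0,"z":0,"wx":0,"wy":0,"wz":0},{"x":0.012,"y":0,"z":0,"wx":0,"wy":0,"wz":0},{"x":0.014,"y":0,"z":0,"wx":0,"wy":0,"wz":0},{"x":0.016,"y":0,"z":0,"wx":0,"wy":0,"wz":0},{"x":0.018,"y":0,"z":0,"wx":0,"wy":0,"wz":0},{"x":0.019,"y":0,"z":0,"wx":0,"wy":0,"wz":0}]'
python3 -c "
from go import *
inrest()"
```

```text
time: 12.15
position: [0.5153, 0.1634, 0.0786]
tool_rot: [-2.616, -0.001, -0.007]
ft_force: [-4.1, 0.5, -1.6]
grip_width: 0.004
grip_force: 1.3
time: 12.98
position: [0.5343, 0.1633, 0.0787]
tool_rot: [-2.616, -0.001, -0.007]
ft_force: [-2.7, -0.1, -1.1]
grip_width: 0.002
grip_force: 1.3
t 12.98 tcp_rest mm [-92.7   7.7  14.8] F_rest [-2.7 -0.6 -0.9] w 0.0002 gf 1.3285478577017784
```

Leading end is now about 27 mm inside. From here I go at 1 mm per row, then finer.

```bash
python3 -m handwheel '[{"x":0.001,"y":0,"z":0,"wx":0,"wy":0,"wz":0},{"x":0.002,"y":0,"z":0,"wx":0,"wy":0,"wz":0},{"x":0.003,"y":0,"z":0,"wx":0,"wy":0,"wz":0},{"x":0.004,"y":0,"z":0,"wx":0,"wy":0,"wz":0},{"x":0.005,"y":0,"z":0,"wx":0,"wy":0,"wz":0}]'
python3 -m handwheel '[{"x":0.0007,"y":0,"z":0,"wx":0,"wy":0,"wz":0},{"x":0.0014,"y":0,"z":0,"wx":0,"wy":0,"wz":0},{"x":0.0021,"y":0,"z":0,"wx":0,"wy":0,"wz":0},{"x":0.0028,"y":0,"z":0,"wx":0,"wy":0,"wz":0}]'
```

```text
time: 13.4
position: [0.539, 0.1632, 0.0787]
tool_rot: [-2.616, -0.001, -0.007]
ft_force: [-3.1, -2.4, -0.1]
grip_width: 0.005
grip_force: 1.3
time: 13.73
position: [0.5417, 0.1634, 0.0787]
tool_rot: [-2.616, -0.001, -0.007]
ft_force: [-2.8, -1.2, -0.9]
grip_width: 0.008
grip_force: 1.4
```

```bash
python3 -m handwheel '[{"x":0.0007,"y":0,"z":0,"wx":0,"wy":0,"wz":0},{"x":0.0014,"y":0,"z":0,"wx":0,"wy":0,"wz":0},{"x":0.0021,"y":0,"z":0,"wx":0,"wy":0,"wz":0},{"x":0.0028,"y":0,"z":0,"wx":0,"wy":0,"wz":0}]'
```

```text
time: 14.07
position: [0.5446, 0.1634, 0.0788]
tool_rot: [-2.616, -0.001, -0.007]
ft_force: [-3.1, -1.9, -0.5]
grip_width: 0.002
grip_force: 1.4
```

```bash
python3 -m handwheel '[{"x":0.001,"y":0,"z":0,"wx":0,"wy":0,"wz":0},{"x":0.002,"y":0,"z":0,"wx":0,"wy":0,"wz":0},{"x":0.0025,"y":0,"z":0,"wx":0,"wy":0,"wz":0}]'
```

```text
time: 14.32
position: [0.5472, 0.1634, 0.0788]
tool_rot: [-2.616, -0.001, -0.007]
ft_force: [-2.9, -1.2, -0.6]
grip_width: 0.003
grip_force: 1.4
```

```bash
python3 -m handwheel '[{"x":0.001,"y":0,"z":0,"wx":0,"wy":0,"wz":0},{"x":0.002,"y":0,"z":0,"wx":0,"wy":0,"wz":0}]'
```

```text
time: 14.48
position: [0.5491, 0.1634, 0.0788]
tool_rot: [-2.616, -0.001, -0.007]
ft_force: [-3.3, -1.4, -1.3]
grip_width: 0.002
grip_force: 1.4
```

```bash
python3 -m handwheel '[{"x":0.001,"y":0,"z":0,"wx":0,"wy":0,"wz":0},{"x":0.002,"y":0,"z":0,"wx":0,"wy":0,"wz":0},{"x":0.0025,"y":0,"z":0,"wx":0,"wy":0,"wz":0}]'
```

```text
time: 14.73
position: [0.5517, 0.1634, 0.0788]
tool_rot: [-2.616, -0.001, -0.007]
ft_force: [-3.2, -2.5, 0.0]
grip_width: 0.003
grip_force: 1.4
```

```bash
python3 -m handwheel '[{"x":0.001,"y":0,"z":0,"wx":0,"wy":0,"wz":0},{"x":0.002,"y":0,"z":0,"wx":0,"wy":0,"wz":0},{"x":0.0025,"y":0,"z":0,"wx":0,"wy":0,"wz":0}]'
```

```text
time: 14.98
position: [0.5542, 0.1634, 0.0788]
tool_rot: [-2.616, -0.001, -0.007]
ft_force: [-2.6, -1.7, 0.6]
grip_width: 0.007
grip_force: 1.4
```

```bash
python3 -m handwheel '[{"x":0.001,"y":0,"z":0,"wx":0,"wy":0,"wz":0},{"x":0.002,"y":0,"z":0,"wx":0,"wy":0,"wz":0},{"x":0.0025,"y":0,"z":0,"wx":0,"wy":0,"wz":0}]'
```

```text
time: 15.23
position: [0.5567, 0.1634, 0.0788]
tool_rot: [-2.616, -0.001, -0.007]
ft_force: [-2.9, -0.5, -0.5]
grip_width: 0.007
grip_force: 1.4
```

```bash
python3 -m handwheel '[{"x":0.001,"y":0,"z":0,"wx":0,"wy":0,"wz":0},{"x":0.002,"y":0,"z":0,"wx":0,"wy":0,"wz":0},{"x":0.0025,"y":0,"z":0,"wx":0,"wy":0,"wz":0}]'
```

```text
time: 15.48
position: [0.5592, 0.1634, 0.0788]
tool_rot: [-2.616, -0.001, -0.007]
ft_force: [-2.6, -1.2, 0.5]
grip_width: 0.007
grip_force: 1.3
```

```bash
python3 -m handwheel '[{"x":0.001,"y":0,"z":0,"wx":0,"wy":0,"wz":0},{"x":0.002,"y":0,"z":0,"wx":0,"wy":0,"wz":0},{"x":0.0025,"y":0,"z":0,"wx":0,"wy":0,"wz":0}]'
```

```text
time: 15.73
position: [0.5605, 0.1634, 0.0787]
tool_rot: [-2.615, -0.002, -0.003]
ft_force: [-6.1, -2.5, 3.0]
grip_width: 0.008
grip_force: 3.2
```

The force has doubled and the advance has fallen short. I'll confirm with another 0.5 mm.

```bash
python3 -m handwheel '[{"x":0.0005,"y":0,"z":0,"wx":0,"wy":0,"wz":0},{"x":0.0005,"y":0,"z":0,"wx":0,"wy":0,"wz":0}]'
```

```text
time: 15.9
position: [0.5605, 0.1635, 0.0787]
tool_rot: [-2.615, -0.002, -0.002]
ft_force: [-6.6, -2.6, 3.9]
grip_width: 0.005
grip_force: 3.3
```

```bash
python3 -m handwheel '[{"x":0.0005,"y":0,"z":0,"wx":0,"wy":0,"wz":0},{"x":0.001,"y":0,"z":0,"wx":0,"wy":0,"wz":0},{"x":0.001,"y":0,"z":0,"wx":0,"wy":0,"wz":0}]'
```

```text
time: 16.15
position: [0.5605, 0.1636, 0.0786]
tool_rot: [-2.615, -0.003, 0.0]
ft_force: [-8.0, -3.7, 4.4]
grip_width: 0.003
grip_force: 4.4
```

It's at the stop: zero advance with the force climbing. I'll back off, lift clear and check.

```bash
python3 -m handwheel '[{"x":-0.001,"y":0,"z":0,"wx":0,"wy":0,"wz":0},{"x":-0.003,"y":0,"z":0,"wx":0,"wy":0,"wz":0},{"x":-0.01,"y":0,"z":0,"wx":0,"wy":0,"wz":0},{"x":-0.03,"y":0,"z":0,"wx":0,"wy":0,"wz":0},{"x":-0.05,"y":0,"z":-0.02,"wx":0,"wy":0,"wz":0},{"x":-0.06,"y":0.02,"z":-0.05,"wx":0,"wy":0,"wz":0},{"x":-0.06,"y":0.05,"z":-0.08,"wx":0,"wy":0,"wz":0},{"x":-0.06,"y":0.08,"z":-0.1,"wx":0,"wy":0,"wz":0},{"x":-0.06,"y":0.1,"z":-0.1,"wx":0,"wy":0,"wz":0},{"x":-0.06,"y":0.1,"z":-0.1,"wx":0,"wy":0,"wz":0}]'
python3 - <<'E'
from go import *
import cv2
inrest()
a=ctrl.get_image("top")["image"][:,:,::-1];b=ctrl.get_image("scene")["image"][:,:,::-1]
f=lambda m,x,y:cv2.resize(m[y:y+75,x:x+50],(400,600),interpolation=cv2.INTER_CUBIC)
cv2.imwrite("pics/p3.png",np.hstack([f(a,260,190),f(b,320,140)]))
E
```

```text
time: 16.98
position: [0.5041, 0.0206, 0.1141]
tool_rot: [-2.619, 0.01, -0.012]
ft_force: [0.2, 0.3, -0.9]
grip_width: 0.006
grip_force: 0.0
t 16.98 tcp_rest mm [-122.9  -98.1  116.8] F_rest [ 0.2 -0.2 -1. ] w 0.0006 gf 0.0
```

View pics/p3.png

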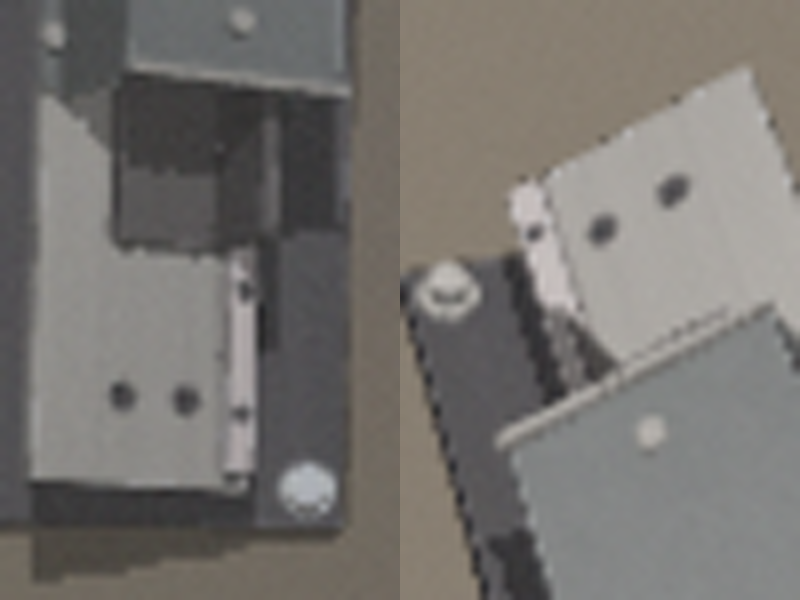

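The cleat sits square on the ledge with its rear end at (170,245) in the top panel, half inside the hood, and the gripper is clear. Handing in.

```bash
python3 -c "
from bench import ctrl
print(ctrl.close_job())"
```

```text
the job is handed in; nothing more can be done
None
```

I set the long cleat down flat on the jig face, heel on the ledge, and slid it into the hood until it met the end stop at about 8 N; I then let go and handed the job in at about 17 s. `close_job()` gave no verdict, so I can't confirm a pass.

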